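# Make up a caster wheel kit on its picture cards

### The arm

A 7-joint arm with a two-finger parallel gripper is mounted at the origin on the work surface. World frame = base frame: x ahead of the robot, y to its left, z up, the work surface at z = 0. Lengths are in mm, angles in rad, forces in N, time in s.
With the tool pointing down it reaches from about 400 to 850 mm from the base axis. Payload 4.5 kg.
Tool frame: the origin (TCP) lies on the centre line of the jaws, within the pads' length; the fingertips stand 14 mm ahead of it and the grasp point (between the pads) lies 5 mm behind it; z points along the fingers, y is the line along which they close (so a half turn about z gives the same grasp; the last joint's range is limited). The gripper opens to 88 mm and grips with 3 to 60 N. Pads are 18 mm wide; open, the fingers measure 123 mm over their backs; the gripper's body (75 mm by 187 mm) begins 45 mm behind the grasp point.
Start: joints at [-1.246, 0.689, -0.195, 1.565, 0.157, 0.902, -0.215], TCP at [179.179, 598.788, 252.743] pointing down, gripper open.
Joint ranges: [-3.01, 3.01], [-0.46, 2.08], [-1.47, 1.51], [0.13, 2.56], [-1, 4.14], [0.04, 2.09], [-2.66, 2.66]. Speed limits (rad/s): [2.57, 2.57, 3.14, 3.14, 3.14, 3.14, 3.14].

### API

Orientations are given as a 3x3 rotation matrix whose columns are the frame's x, y, z axes.
In Python, from plant import get_obs, get_image, finish_job, recognise, spot_point gives the robot as it stands. The module is installed in compiled form; this text tells all that it offers.
- The arm moves only by the tool send_rows, never from a script. Its arguments are lists of equal length, an entry for each row: "dp": the shift along the world's x, y, z in m, a list of three; "roll": the turn about the world's z in degrees; "claw": the closure in counts, from 0 (fully open) to 255 (shut). In form: {"dp": [[tx, ty, tz], ...], "roll": [roll, ...], "claw": [claw, ...]}. A call has 1 to 12 rows; each row shifts and turns the commanded pose from where the row before left it; what a row does not reach is not made up. A row lasts 1/10 s, in which the tool goes at most 50 mm and 8.59 degrees, less where a joint would pass 70% of its speed; a pose out of reach is approached as far as the arm can. A call is refused whole if a number of a shift passes 0.05 or a number of a turn 8.59, either way. A call with a gripper value outside its range is refused whole. The fingers move at their own pace and stop on an object; "force" is the grip in N (left out, the last holds). Time passes only in rows, so rows that do not move let the fingers close. It gives the time, the measured TCP pose, the force, the opening and the grip force at its end, in the units of the state.
- get_obs(): the state, without advancing time (a new reading comes with each control period).
- get_image(name): name is "side" or "top" or "wrist"; returns a dict with "pixels" (480x640x3 uint8, red, green, blue), "camera_matrix" (3x3 intrinsics, pixels), "rvec" (rotation vector, rad) and "tvec" (3), from world to camera coordinates, as OpenCV has them. Camera axes: x right, y down, z forward; pixel columns grow to the right and rows downward; lengths in mm; the calibration is good to about 2 mm. A picture is of the moment at which its call begins. There is no depth.
- finish_job(): hands the job in; it is judged then, once.
Trained networks look in the newest picture that a camera, given by its name, has taken for a name from the list of things; names that differ only in an ending like _2 or _b are one class to them, and where a whole thing is asked for, a point or a joint stands for the part that bears it (a point fixed in the world has none). Each returns a list of dicts, best first, with "p" (0 to 1); they miss things now and then, are a little off and sometimes report something else, mostly with a low value. They report only what shows in the picture. A call takes as long as a camera call. They do not tell look-alikes from the thing itself.
- recognise(thing, camera): "point" ([row, column] in pixels, amid what is visible of it).
- spot_point(thing, camera): "point" ([row, column] in pixels: a listed point, or the origin of a listed thing).
The state is a dict: "time": time; "joints": joint angles; "qvel": joint speeds; "joint_torque": joint torques, N m; "position": TCP position; "orientation": TCP orientation; "wrist_force": force on the tool from outside, world axes, zero at the start; "moment": the same for the moment, N m; "gripper_width": finger opening in mm; "gripper_force": force on a finger pad.
Only numpy, scipy, OpenCV 4.12 (cv2) and the standard library are available. Lean on these libraries where they do the work, as an engineer would, in place of code of your own. Each camera call takes 0.05 s, during which the arm holds its last target. There are 200 camera calls.

### The job

Make up one caster kit in the plywood tray: put the black nut, the steel core, the orange wheel and the green pedal each flat and centred on the card that shows its picture, same side up as it lies now, the pedal lying along its picture. Leave the brass core and the blue wheel where they are: they do not belong to this kit.

Things in the scene. Friction and masses are not known exactly. Their poses are not given: they have to be found in the camera images.
- nut: Black six-sided wheel nut with a bright steel centre, lying flat on the bench: 44 mm across flats, 22 mm tall. Origin: centre of its underside; z up; a pair of flats faces its +x and -x, the others 60 degrees round.
- core: Bare steel (silver-grey) wheel core standing on its flange: flange 52 mm across and 6 mm thick at the bottom, above it a round barrel 30 mm across, 44 mm tall in all. Origin: centre of the flange's underside; z up along the barrel.
- wheel: ORANGE caster wheel lying flat, white hub on top: 52 mm across, 22 mm tall. Origin: centre of its underside; z up.
- pedal: Lime-green brake pedal, a bar with four thin black stripes near one end: 84 mm long (its x), 26 mm wide (its y), 20 mm tall. Origin: centre of its underside; z up.
- brass_core: Look-alike: core of the same shape and size as the steel one, but yellow brass. Not part of the kit; it stays where it is. Origin: centre of the flange's underside.
- blue_wheel: Look-alike: wheel of the same shape and size as the orange one, but BLUE. Not part of the kit; it stays where it is. Origin: centre of its underside.
- card_nut: White square card, 92 x 92 x 3 mm, fixed, lying flat on the floor of the shallow plywood kit tray, with a full-size picture of the nut (black hexagon, light centre). Origin: centre of its underside (its top is 3 mm above); x and y along its edges, z up. The four cards lie two by two, 100 mm apart centre to centre; which lies where changes.
- card_core: White square card, 92 x 92 x 3 mm, fixed, lying flat on the floor of the shallow plywood kit tray, with a full-size picture of the steel core (grey disc with a lighter disc and a black hole). Origin: centre of its underside (its top is 3 mm above); x and y along its edges, z up. The tray is 222 mm square, turned like the cards; floor 5 mm, rim 20 mm above the bench.
- card_wheel: White square card, 92 x 92 x 3 mm, fixed, lying flat on the floor of the shallow plywood kit tray, with a full-size picture of the orange wheel (orange disc, white hub). Origin: centre of its underside (its top is 3 mm above); x and y along its edges, z up. The tray's rim is 6 mm thick; each card centre is 55 mm from the two nearest inner rim faces.
- card_pedal: White square card, 92 x 92 x 3 mm, fixed, lying flat on the floor of the shallow plywood kit tray, with a full-size picture of the pedal (lime-green bar with black stripes at one end, along the card's x). Origin: centre of its underside (its top is 3 mm above); x and y along its edges, z up. In the same tray as the others.
Things that resemble listed ones, but are neither listed nor needed, are in the scene too. Of the things that look like the wheel, the smallest one is meant.

How it is judged (in metres and radians):
At the end, for the whole second after the job is handed in: Nut, steel core, orange wheel and pedal each rest on their own card, centre within 14 mm, tilt under 0.12 rad, the pedal along its picture within 0.26 rad (either way round), released and at rest; the brass core and blue wheel are within 30 mm of where they stood (horizontal distance between nut and card_nut below 0.014 m and z of nut in the frame of card_nut between -0.003 and 0.008 m and angle between each of nut, core, wheel, pedal's own z axis and vertical below 0.12 rad and linear speed of each of nut, core, wheel, pedal below 0.03 m/s and horizontal distance between core and card_core below 0.014 m and z of core in the frame of card_core between -0.003 and 0.008 m and horizontal distance between wheel and card_wheel below 0.014 m and z of wheel in the frame of card_wheel between -0.003 and 0.008 m and horizontal distance between pedal and card_pedal below 0.014 m and z of pedal in the frame of card_pedal between -0.003 and 0.008 m and angle between the x axis of pedal and the x axis of card_pedal, either way round below 0.26 rad and distance of each of brass_core, blue_wheel from where it was at the start of the episode below 0.03 m); the robot touches nothing.
It fails at once if the brass core is moved by more than 30 mm (distance of brass_core from where it was at the start of the episode above 0.03 m).
It fails at once if the blue wheel is moved by more than 30 mm (distance of blue_wheel from where it was at the start of the episode above 0.03 m).
It also fails if it takes over 104 s, if anything falls off the work surface, if the arm or the gripper's body presses on something with over 40 N, if the wrist force passes 120 N, or if a joint passes its speed limit or range.

## Working session

There is one attempt and no reset: what is moved stays moved. The work goes in short steps, Python scripts to look and compute and a tool call to move; the robot and the scene stay as the last step left them, time stands still between calls to the robot, and variables do not carry over. Pictures are saved under pics/ and viewed, at most 14 in all, crops included, and the job is handed in when it is done.

Besides the shell and the picture viewer there is one more tool, called after "Call:" as name(argument=value, ...) on one line, values as JSON. send_rows: Moves the arm, as the interface text tells. Its arguments: {"type":"object","properties":{"dp":{"type":"array","items":{"type":"array","items":{"type":"number"}}},"roll":{"type":"array","items":{"type":"number"}},"claw":{"type":"array","items":{"type":"number"}},"force":{"type":"number"}},"required":["dp","roll","claw"]}

```bash
mkdir -p pics && cat > h.py <<'E'
import numpy as np, cv2
from plant import get_obs, get_image, finish_job, recognise, spot_point
def ray(im,rc,z):
    K=np.array(im["camera_matrix"]);R,_=cv2.Rodrigues(np.array(im["rvec"],float));t=np.array(im["tvec"],float).ravel()
    d=R.T@np.linalg.inv(K)@np.array([rc[1],rc[0],1.]);c=-R.T@t
    return c+d*(z-c[2])/d[2]
def proj(im,p):
    q,_=cv2.projectPoints(np.array(p,float).reshape(-1,3),np.array(im["rvec"],float),np.array(im["tvec"],float),np.array(im["camera_matrix"]),None)
    return q.reshape(-1,2)
def save(im,n): cv2.imwrite(f"pics/{n}.png",im["pixels"][:,:,::-1])
E
python3 - <<'E'
from h import *
import pickle
top=get_image("top");save(top,"top0")
for n,z in [("nut",0),("core",0),("wheel",0),("pedal",0),("card_nut",8),("card_core",8),("card_wheel",8),("card_pedal",8)]:
    for s in spot_point(n,"top")[:6]: print(n,round(s["p"],2),np.round(s["point"]),np.round(ray(top,s["point"],z)))
side=get_image("side");save(side,"side0")
pickle.dump((top,side),open("im0.pkl","wb"))
o=get_obs();print(o["time"],o["position"],np.round(o["orientation"],2),o["gripper_width"])
E
```

```text
nut 0.74 [179. 430.] [ 612. -260.    0.]
nut 0.39 [210. 320.] [546. -25.   0.]
core 0.59 [237. 500.] [ 489. -407.    0.]
wheel 0.96 [278. 430.] [ 401. -259.    0.]
wheel 0.69 [333. 429.] [ 286. -254.    0.]
wheel 0.59 [231. 389.] [ 500. -171.    0.]
pedal 0.66 [174. 177.] [622. 277.   0.]
card_nut 0.92 [197. 276.] [572.  68.   8.]
card_core 0.71 [245. 264.] [471.  92.   8.]
card_wheel 0.59 [209. 321.] [547. -27.   8.]
card_pedal 0.82 [251. 308.] [457.   0.   8.]
0.5 [179.1696601  598.75873886 252.71351852] [[-0.96  0.29  0.  ]
 [ 0.29  0.96 -0.  ]
 [-0.   -0.   -1.  ]] 87.88331180252983
```

View pics/top0.png

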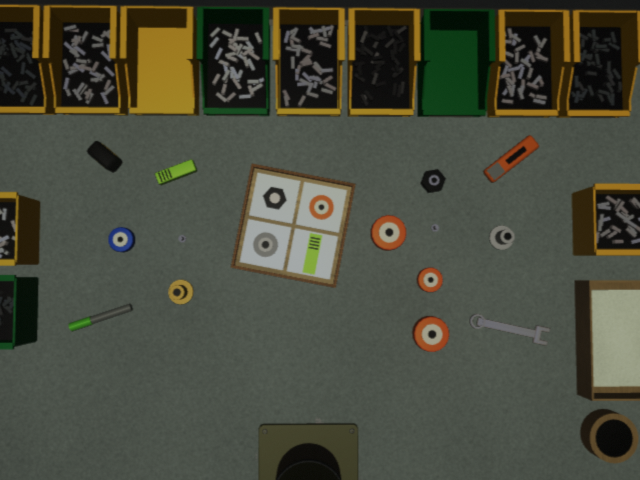

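View pics/side0.png

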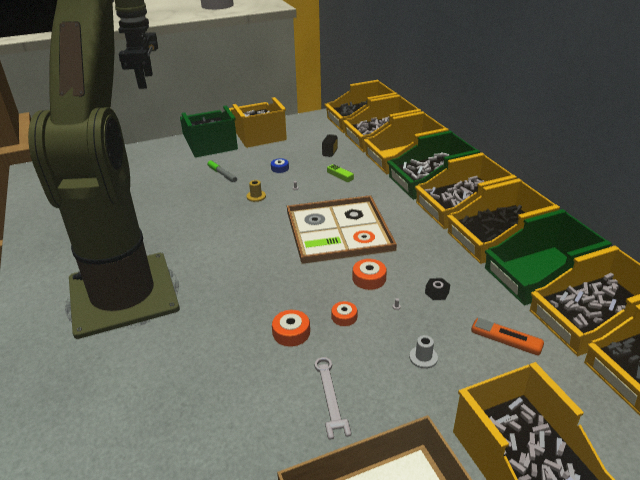

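Orange wheel candidates in the top view, as (row, col): (232,389) large, (334,431) large and (279,430) smallest. The description asks for the smallest, so it should be (279,430). I'll measure by colour and confirm that in a crop.

```bash
python3 - <<'E'
from h import *
import pickle
top,side=pickle.load(open("im0.pkl","rb"))
I=top["pixels"];hsv=cv2.cvtColor(I,cv2.COLOR_RGB2HSV);H,S,V=[hsv[...,i].astype(int) for i in range(3)]
def blob(name,mask,box,z):
    r0,r1,c0,c1=box;m=np.zeros(mask.shape,np.uint8);m[r0:r1,c0:c1]=mask[r0:r1,c0:c1]
    m=cv2.morphologyEx(m,cv2.MORPH_CLOSE,np.ones((5,5)))
    n,l,st,_=cv2.connectedComponentsWithStats(m);k=1+np.argmax(st[1:,4]);cs,_=cv2.findContours((l==k).astype(np.uint8),0,2)
    c=cv2.convexHull(cs[0]).reshape(-1,2)
    w=np.array([ray(top,(p[1],p[0]),z)[:2] for p in c],np.float32)
    (x,y),(a,b),t=cv2.minAreaRect(w);bp=cv2.boxPoints(((x,y),(a,b),t));e=[bp[1]-bp[0],bp[2]-bp[1]];e=max(e,key=np.linalg.norm)
    M=cv2.moments(w);print(name,"cen",np.round([M['m10']/M['m00'],M['m01']/M['m00']],1),"rect",np.round([x,y,a,b],1),"long axis deg",round(np.degrees(np.arctan2(e[1],e[0])),1))
org=((H<15)&(S>150)&(V>90)).astype(np.uint8);grn=((H>30)&(H<50)&(S>120)&(V>80)).astype(np.uint8)
dark=(V<45).astype(np.uint8)
for nm,b in [("wheel small",(262,296,412,450)),("wheel A",(208,256,365,412)),("wheel B",(310,360,405,458))]: blob(nm,org,b,20)
blob("blue",((H>100)&(H<130)&(S>120)).astype(np.uint8),(220,258,100,140),20)
blob("pedal",grn,(150,195,145,205),18)
blob("nut",dark,(160,200,412,452),20)
blob("core",((S<40)&(V>110)).astype(np.uint8),(215,260,480,525),6)
blob("card pedal",grn,(225,280,295,330),8)
blob("card wheel",org,(185,230,300,342),8)
blob("card nut",dark,(180,215,255,295),8)
blob("tray",((V>120)&(S<60)).astype(np.uint8)*0+((V>100)).astype(np.uint8),(160,290,230,360),14)
a=cv2.resize(I[200:360,360:540],(720,640))[:600];a=cv2.resize(I[205:355,360:540],(720,600))
b=cv2.resize(I[150:210,400:460],(240,240),interpolation=2)
cv2.imwrite("pics/crop1.png",a[:,:,::-1])
print("core pts",[ (round(s["p"],2),np.round(s["point"]),np.round(ray(side,s["point"],0))) for n in("core","wheel","nut","pedal","card_core") for s in spot_point(n,"side")[:3]])
E
```

```text
wheel small cen [ 398.3 -253.5] rect [ 398.2 -253.8   50.3   47.9] long axis deg 89.9
wheel A cen [ 497.1 -167.4] rect [ 497.3 -167.8   69.1   71.2] long axis deg -0.3
wheel B cen [ 285.5 -254.9] rect [ 285.3 -254.8   70.1   70.7] long axis deg -45.6
blue cen [482.  386.8] rect [482.3 386.6  49.8  49.3] long axis deg 0.8
pedal cen [624.2 277.6] rect [624.2 277.4  25.3  83.9] long axis deg -69.0
nut cen [ 605.6 -261.1] rect [ 605.8 -261.1   47.5   48.1] long axis deg -45.3
core cen [ 487.8 -409.7] rect [ 487.9 -409.6   46.3   47. ] long axis deg -45.3
card pedal cen [453.3  -8.1] rect [453.3  -8.   23.9  81.9] long axis deg -11.3
card wheel cen [551.2 -27.1] rect [550.9 -27.1  46.4  46.6] long axis deg -0.0
card nut cen [570.7  71.2] rect [571.   71.   38.5  41.8] long axis deg -38.4
tray cen [511.  31.] rect [510.8  31.  209.2 207.5] long axis deg 79.0
core pts [(0.95, array([359., 427.]), array([ 495., -417.,    0.])), (0.76, array([335., 290.]), array([ 284., -259.,    0.])), (0.74, array([280., 372.]), array([ 505., -174.,    0.])), (0.94, array([296., 436.]), array([ 602., -273.,    0.])), (0.67, array([178., 340.]), array([621., 262.,   0.])), (0.83, array([219., 315.]), array([479.,  96.,   0.])), (0.73, array([293., 439.]), array([ 612., -269.,   -0.]))]
```

View pics/crop1.png

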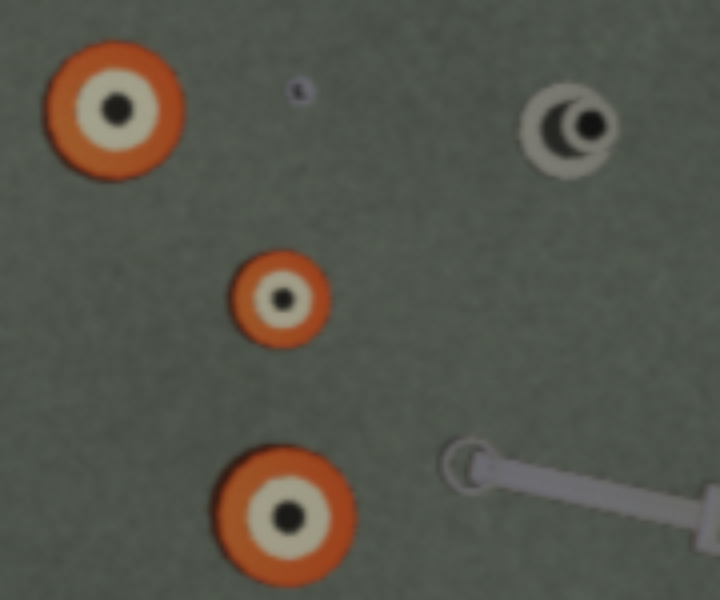

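Confirmed: the smallest orange wheel is the one at crop (300,283), about 50 mm across, while the other two are about 70 mm. The steel core is at crop (130,568). I'll take the pedal first.

Call:
send_rows(dp=[[0.037, -0.0268, -0.008], [0.037, -0.0268, -0.008], [0.037, -0.0268, -0.008], [0.037, -0.0268, -0.008], [0.037, -0.0268, -0.008], [0.037, -0.0268, -0.008], [0.037, -0.0268, -0.008], [0.037, -0.0268, -0.008], [0.037, -0.0268, -0.008], [0.037, -0.0268, -0.008], [0.037, -0.0268, -0.008], [0.037, -0.0268, -0.008]], roll=[-4.35, -4.35, -4.35, -4.35, -4.35, -4.35, -4.35, -4.35, -4.35, -4.35, -4.35, -4.35], claw=[90, 90, 90, 90, 90, 90, 90, 90, 90, 90, 90, 90], force=20)

```text
time: 1.95
position: [624.6, 276.0, 156.5]
orientation: [[-0.358, 0.934, 0.0], [0.934, 0.358, 0.0], [0.0, 0.0, -1.0]]
wrist_force: [0.2, 1.0, 0.3]
gripper_width: 56.9
gripper_force: 0.0
```

```bash
cat >> h.py <<'E'
def wblob(im,mask,z,near=None):
    m=cv2.morphologyEx(mask.astype(np.uint8),cv2.MORPH_CLOSE,np.ones((9,9)))
    n,l,st,_=cv2.connectedComponentsWithStats(m);out=[]
    for k in range(1,n):
        if st[k,4]<300: continue
        cs,_=cv2.findContours((l==k).astype(np.uint8),0,2);c=cv2.convexHull(max(cs,key=len)).reshape(-1,2)
        w=np.array([ray(im,(p[1],p[0]),z)[:2] for p in c],np.float32)
        (x,y),(a,b),t=cv2.minAreaRect(w);bp=cv2.boxPoints(((x,y),(a,b),t));e=max([bp[1]-bp[0],bp[2]-bp[1]],key=np.linalg.norm)
        M=cv2.moments(w)
        out.append((st[k,4],np.round([M['m10']/M['m00'],M['m01']/M['m00']],1),np.round([x,y,a,b],1),round(np.degrees(np.arctan2(e[1],e[0])),1)))
    return sorted(out,key=lambda o:-o[0])[:4]
def hsv(im):
    h=cv2.cvtColor(im["pixels"],cv2.COLOR_RGB2HSV).astype(int);return h[...,0],h[...,1],h[...,2]
E
python3 - <<'E'
from h import *
w=get_image("wrist");save(w,"w1");H,S,V=hsv(w)
for o in wblob(w,(H>30)&(H<50)&(S>120)&(V>60),20): print(o)
print(get_obs()["position"])
E
```

```text
(np.int32(2948), array([626.5, 278.6]), array([626.5, 278.8,  25.1,  83.4]), np.float32(-68.6))
[631.80325716 266.7544443  155.30824143]
```

View pics/w1.png

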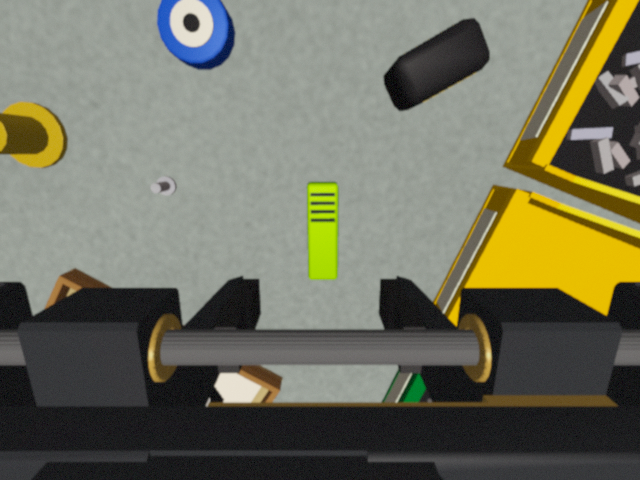

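The wrist view shows the pedal upright under the camera at pixel (230,322), free of neighbours. It agrees with the top view: about (625,278), long axis -69°.

Call:
send_rows(dp=[[0.002, 0.001, -0.03], [0, 0, -0.03], [0, 0, -0.03], [0, 0, 0], [0, 0, 0]], roll=[0, 0, 0, 0, 0], claw=[90, 90, 90, 90, 90])

```text
time: 2.5
position: [625.1, 278.4, 67.0]
orientation: [[-0.361, 0.933, -0.0], [0.933, 0.361, -0.0], [0.0, -0.0, -1.0]]
wrist_force: [0.1, -0.1, 0.2]
gripper_width: 57.2
gripper_force: 0.0
```

Call:
send_rows(dp=[[0, 0, -0.025], [0, 0, -0.022], [0, 0, 0], [0, 0, 0], [0, 0, 0], [0, 0, 0], [0, 0, 0], [0, 0, 0], [0, 0, 0.03], [0, 0, 0.04], [0, 0, 0.02], [0, 0, 0]], roll=[0, 0, 0, 0, 0, 0, 0, 0, 0, 0, 0, 0], claw=[90, 90, 90, 255, 255, 255, 255, 255, 255, 255, 255, 255], force=25)

```text
time: 3.7
position: [627.4, 279.1, 113.4]
orientation: [[-0.36, 0.933, 0.006], [0.933, 0.36, 0.003], [0.001, 0.007, -1.0]]
wrist_force: [0.1, 0.2, -0.2]
gripper_width: 25.6
gripper_force: 25.0
```

Call:
send_rows(dp=[[-0.0172, -0.0286, 0], [-0.0172, -0.0286, 0], [-0.0172, -0.0286, 0], [-0.0172, -0.0286, 0], [-0.0172, -0.0286, 0], [-0.0172, -0.0286, 0], [-0.0172, -0.0286, 0], [-0.0172, -0.0286, 0], [-0.0172, -0.0286, 0], [-0.0172, -0.0286, 0], [0, 0, 0], [0, 0, 0]], roll=[5.76, 5.76, 5.76, 5.76, 5.76, 5.76, 5.76, 5.76, 5.76, 5.76, 0, 0], claw=[255, 255, 255, 255, 255, 255, 255, 255, 255, 255, 255, 255])

```text
time: 4.9
position: [452.7, -8.2, 109.2]
orientation: [[-0.98, 0.197, -0.001], [0.197, 0.98, 0.001], [0.001, 0.0, -1.0]]
wrist_force: [0.3, 0.7, -0.8]
gripper_width: 25.8
gripper_force: 25.0
```

Call:
send_rows(dp=[[0, 0, 0], [0, 0, -0.03], [0, 0, -0.03], [0, 0, 0], [0, 0, 0]], roll=[0, 0, 0, 0, 0], claw=[255, 255, 255, 255, 255])

```text
time: 5.4
position: [453.2, -6.8, 49.6]
orientation: [[-0.981, 0.194, -0.001], [0.194, 0.981, 0.0], [0.001, -0.0, -1.0]]
wrist_force: [0.3, -1.0, -0.3]
gripper_width: 25.7
gripper_force: 25.0
```

Call:
send_rows(dp=[[0, 0, -0.012], [0, 0, -0.009], [0, 0, 0], [0, 0, 0], [0, 0, 0], [0, 0, 0], [0, 0, 0], [0, 0, 0.02], [0, 0, 0.04], [0, 0, 0.04], [0, 0, 0.03], [0, 0, 0]], roll=[0, 0, 0, 0, 0, 0, 0, 0, 0, 0, 0, 0], claw=[255, 255, 255, 255, 130, 130, 130, 130, 130, 130, 130, 130])

```text
time: 6.6
position: [456.7, -7.8, 165.2]
orientation: [[-0.981, 0.196, 0.002], [0.196, 0.981, 0.001], [-0.002, 0.002, -1.0]]
wrist_force: [0.2, -0.7, -0.3]
gripper_width: 43.1
gripper_force: 0.0
```

Call:
send_rows(dp=[[0.0152, -0.0253, 0], [0.0152, -0.0253, 0], [0.0152, -0.0253, 0], [0.0152, -0.0253, 0], [0.0152, -0.0253, 0], [0.0152, -0.0253, 0], [0.0152, -0.0253, 0], [0.0152, -0.0253, 0], [0.0152, -0.0253, 0], [0.0152, -0.0253, 0], [0, 0, 0], [0, 0, 0]], roll=[-6, -6, -6, -6, -6, -6, -6, -6, -6, -6, 0, 0], claw=[50, 50, 50, 50, 50, 50, 50, 50, 50, 50, 50, 50])

```text
time: 7.8
position: [606.2, -260.8, 160.5]
orientation: [[-0.322, 0.947, -0.004], [0.947, 0.322, 0.003], [0.005, -0.003, -1.0]]
wrist_force: [0.4, 1.5, 0.1]
gripper_width: 70.9
gripper_force: 0.0
```

```bash
python3 - <<'E'
from h import *
w=get_image("wrist");H,S,V=hsv(w);o=get_obs();print(o["position"],o["orientation"][:,1] if hasattr(o["orientation"],"shape") else o["orientation"])
q=proj(w,[[605.6,-261.1,22]])[0];c,r=map(int,q);print(q)
m=(V<70).astype(np.uint8);m2=np.zeros_like(m);m2[max(r-55,0):r+55,max(c-55,0):c+55]=m[max(r-55,0):r+55,max(c-55,0):c+55]
for o in wblob(w,m2,20): print(o)
cr=w["pixels"][max(r-60,0):r+60,max(c-80,0):c+80]
cv2.imwrite("pics/w2.png",cv2.resize(cr,None,fx=4,fy=4)[:,:,::-1])
# top face outline -> hexagon fit (top face at z=22)
mm=cv2.morphologyEx(m2,cv2.MORPH_CLOSE,np.ones((9,9)));n,l,st,_=cv2.connectedComponentsWithStats(mm);k=1+np.argmax(st[1:,4])
cs,_=cv2.findContours((l==k).astype(np.uint8),0,2);p=cv2.convexHull(cs[0]).reshape(-1,2)
W=np.array([ray(w,(a[1],a[0]),20)[:2] for a in p])
for d in range(0,180,5):
    u=np.array([np.cos(np.radians(d)),np.sin(np.radians(d))]);s=W@u;print(d,round(np.ptp(s),1),end="; ")
t=get_image("top");save(t,"top1");Ht,St,Vt=hsv(t)
g=(Ht>30)&(Ht<50)&(St>120)&(Vt>80);g[:225]=0;g[290:]=0;g[:,:290]=0;g[:,335:]=0;print(wblob(t,g,28))
E
```

```text
[ 606.19331915 -259.70818194  160.85914173] [ 0.94631898  0.32322318 -0.00267654]
[318.73250369 234.73563232]
(np.int32(2304), array([ 609.6, -261.5]), array([ 609.7, -261.3,   42.7,   51.5]), np.float32(-80.5))
0 46.0; 5 44.2; 10 42.8; 15 44.2; 20 45.5; 25 46.9; 30 47.9; 35 48.5; 40 48.7; 45 48.6; 50 48.4; 55 47.9; 60 47.0; 65 46.0; 70 45.4; 75 47.2; 80 48.7; 85 49.9; 90 50.8; 95 51.4; 100 51.5; 105 51.3; 110 50.7; 115 49.9; 120 48.7; 125 47.2; 130 46.0; 135 47.3; 140 48.4; 145 49.2; 150 49.5; 155 49.6; 160 49.6; 165 49.2; 170 48.5; 175 47.4; [(np.int32(458), array([453.6,  -8.1]), array([453.7,  -8.1,  23.5,  82.3]), np.float32(-11.3))]
```

View pics/w2.png

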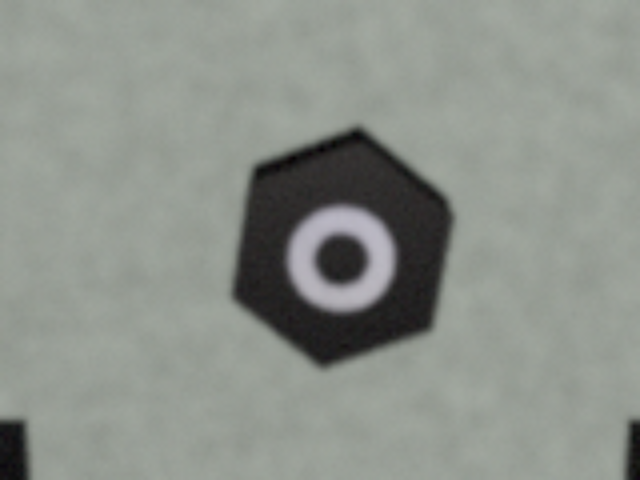

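The nut in the crop is a clean hexagon centred at (250,342). Its flat normals are at 10/70/130° in the world frame and its centre is about (608,-261). The pedal measures (453.6,-8.1) on its card.

Call:
send_rows(dp=[[0.003, 0, -0.03], [0, 0, -0.045], [0, 0, -0.03], [0, 0, -0.01], [0, 0, -0.014], [0, 0, -0.01], [0, 0, 0], [0, 0, 0], [0, 0, 0], [0, 0, 0], [0, 0, 0], [0, 0, 0]], roll=[-4.5, -4.2, 0, 0, 0, 0, 0, 0, 0, 0, 0, 0], claw=[50, 50, 50, 50, 50, 50, 50, 255, 255, 255, 255, 255])

```text
time: 9.1
position: [610.5, -261.2, 23.7]
orientation: [[-0.174, 0.985, -0.0], [0.985, 0.174, 0.003], [0.003, 0.0, -1.0]]
wrist_force: [-1.2, 0.6, 3.4]
gripper_width: 43.5
gripper_force: 25.0
```

Call:
send_rows(dp=[[0, 0, 0.02], [0, 0, 0.04], [0, 0, 0.03], [0, 0, 0], [0, 0, 0]], roll=[0, 0, 0, 0, 0], claw=[255, 255, 255, 255, 255])

```text
time: 9.6
position: [610.1, -261.1, 113.4]
orientation: [[-0.174, 0.985, -0.001], [0.985, 0.174, 0.003], [0.003, -0.0, -1.0]]
wrist_force: [-0.6, -0.0, -0.7]
gripper_width: 43.9
gripper_force: 25.0
```

Call:
send_rows(dp=[[-0.0039, 0.0332, 0], [-0.0039, 0.0332, 0], [-0.0039, 0.0332, 0], [-0.0039, 0.0332, 0], [-0.0039, 0.0332, 0], [-0.0039, 0.0332, 0], [-0.0039, 0.0332, 0], [-0.0039, 0.0332, 0], [-0.0039, 0.0332, 0], [-0.0039, 0.0332, 0], [0, 0, 0], [0, 0, 0]], roll=[-2.13, -2.13, -2.13, -2.13, -2.13, -2.13, -2.13, -2.13, -2.13, -2.13, 0, 0], claw=[255, 255, 255, 255, 255, 255, 255, 255, 255, 255, 255, 255])

```text
time: 10.8
position: [569.9, 71.6, 111.7]
orientation: [[0.193, 0.981, -0.003], [0.981, -0.193, 0.003], [0.002, -0.003, -1.0]]
wrist_force: [-0.3, -0.8, 0.3]
gripper_width: 43.8
gripper_force: 25.0
```

Call:
send_rows(dp=[[0, 0, 0], [0, 0, -0.03], [0, 0, -0.03], [0, 0, 0], [0, 0, 0]], roll=[0, 0, 0, 0, 0], claw=[255, 255, 255, 255, 255])

```text
time: 11.3
position: [570.8, 69.6, 52.8]
orientation: [[0.197, 0.98, -0.001], [0.98, -0.197, 0.003], [0.002, -0.002, -1.0]]
wrist_force: [-0.3, 0.5, -0.7]
gripper_width: 43.9
gripper_force: 25.0
```

Call:
send_rows(dp=[[0, 0.001, -0.011], [0, 0, -0.0095], [0, 0, 0], [0, 0, 0], [0, 0, 0], [0, 0, 0], [0, 0, 0], [0, 0, 0.02], [0, 0, 0.04], [0, 0, 0.04], [0, 0, 0.03], [0, 0, 0]], roll=[0, 0, 0, 0, 0, 0, 0, 0, 0, 0, 0, 0], claw=[255, 255, 255, 255, 80, 80, 80, 80, 80, 80, 80, 80])

```text
time: 12.5
position: [573.8, 72.5, 166.8]
orientation: [[0.196, 0.981, 0.008], [0.981, -0.196, 0.005], [0.007, 0.007, -1.0]]
wrist_force: [0.8, 0.8, 0.1]
gripper_width: 60.1
gripper_force: 0.0
```

Call:
send_rows(dp=[[-0.0143, -0.0272, 0], [-0.0143, -0.0272, 0], [-0.0143, -0.0272, 0], [-0.0143, -0.0272, 0], [-0.0143, -0.0272, 0], [-0.0143, -0.0272, 0], [-0.0143, -0.0272, 0], [-0.0143, -0.0272, 0], [-0.0143, -0.0272, 0], [-0.0143, -0.0272, 0], [-0.0143, -0.0272, 0], [-0.0143, -0.0272, 0]], roll=[-4.06, -4.06, -4.06, -4.06, -4.06, -4.06, -4.06, -4.06, -4.06, -4.06, -4.06, -4.06], claw=[50, 50, 50, 50, 50, 50, 50, 50, 50, 50, 50, 50])

```text
time: 13.7
position: [398.3, -255.1, 161.8]
orientation: [[0.867, 0.498, 0.001], [0.498, -0.867, 0.003], [0.003, -0.002, -1.0]]
wrist_force: [-0.0, -0.3, 0.3]
gripper_width: 70.6
gripper_force: 0.0
```

Call:
send_rows(dp=[[0, 0, -0.03], [0, 0, 0], [0, 0, 0], [0, 0, 0]], roll=[0, 0, 0, 0], claw=[50, 50, 50, 50])

```text
time: 14.1
position: [400.1, -253.6, 133.0]
orientation: [[0.865, 0.502, 0.003], [0.502, -0.865, 0.003], [0.004, -0.001, -1.0]]
wrist_force: [1.1, 0.6, 0.3]
gripper_width: 70.9
gripper_force: 0.0
```

```bash
python3 - <<'E'
from h import *
w=get_image("wrist");save(w,"w3");H,S,V=hsv(w)
for o in wblob(w,((H<15)|(H>175))&(S>150)&(V>60),20): print(o)
print(proj(w,[[400,-255,22]]),get_obs()["position"])
t=get_image("top");H,S,V=hsv(t)
m=V<45;m[:180]=0;m[215:]=0;m[:,:255]=0;m[:,295:]=0;print("nut",wblob(t,m,28))
E
```

```text
(np.int32(1779), array([436.9, -69.8]), array([437.9, -70.5,  10.7, 102.6]), np.float32(-11.6))
(np.int32(1121), array([ 266.6, -264.9]), array([ 264.8, -266.5,   31.1,   69.7]), np.float32(-59.9))
(np.int32(929), array([ 402.1, -253. ]), array([ 402. , -253. ,   51.4,   50.9]), np.float32(75.2))
(np.int32(910), array([ 320.5, -246.5]), array([ 322.9, -247.1,   22.5,   44.6]), np.float32(-59.9))
[[321.20576872 244.27066653]] [ 400.22908285 -253.76075315  133.17286178]
nut [(np.int32(312), array([567.1,  69.8]), array([567. ,  70. ,  44.1,  36.7]), np.float32(18.4))]
```

View pics/w3.png

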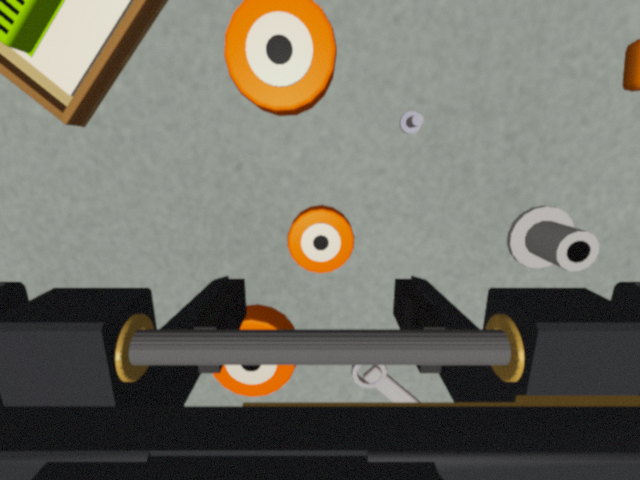

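The wrist view shows the small orange wheel at (240,321), centred under the tool, with both large wheels clear of the fingers. The nut on its card measures about (567,70) against the target (571,71), which is fine.

Call:
send_rows(dp=[[0.001, 0, -0.03], [0, 0, -0.04], [0, 0, -0.02], [0, 0, -0.01], [0, 0, -0.012], [0, 0, 0], [0, 0, 0], [0, 0, 0], [0, 0, 0], [0, 0, 0], [0, 0, 0], [0, 0, 0]], roll=[0, 0, 0, 0, 0, 0, 0, 0, 0, 0, 0, 0], claw=[50, 50, 50, 50, 50, 50, 50, 255, 255, 255, 255, 255])

```text
time: 15.4
position: [400.8, -254.6, 21.1]
orientation: [[0.866, 0.5, 0.004], [0.5, -0.866, 0.002], [0.004, 0.0, -1.0]]
wrist_force: [-0.3, -0.4, 6.6]
gripper_width: 51.3
gripper_force: 25.0
```

Call:
send_rows(dp=[[0, 0, 0.02], [0, 0, 0.04], [0, 0, 0.03], [0, 0, 0], [0, 0, 0]], roll=[0, 0, 0, 0, 0], claw=[255, 255, 255, 255, 255])

```text
time: 15.9
position: [400.7, -254.4, 110.8]
orientation: [[0.866, 0.5, 0.004], [0.5, -0.866, 0.002], [0.004, 0.0, -1.0]]
wrist_force: [-0.5, 0.1, -0.5]
gripper_width: 51.2
gripper_force: 25.0
```

Call:
send_rows(dp=[[0.015, 0.0227, 0], [0.015, 0.0227, 0], [0.015, 0.0227, 0], [0.015, 0.0227, 0], [0.015, 0.0227, 0], [0.015, 0.0227, 0], [0.015, 0.0227, 0], [0.015, 0.0227, 0], [0.015, 0.0227, 0], [0.015, 0.0227, 0], [0, 0, 0], [0, 0, 0]], roll=[-4.13, -4.13, -4.13, -4.13, -4.13, -4.13, -4.13, -4.13, -4.13, -4.13, 0, 0], claw=[255, 255, 255, 255, 255, 255, 255, 255, 255, 255, 255, 255])

```text
time: 17.1
position: [549.4, -27.1, 108.9]
orientation: [[0.981, -0.193, 0.001], [-0.193, -0.981, -0.001], [0.001, 0.001, -1.0]]
wrist_force: [0.2, -1.2, -0.7]
gripper_width: 51.3
gripper_force: 25.0
```

Call:
send_rows(dp=[[0, 0, 0], [0, 0, -0.03], [0, 0, -0.03], [0, 0, 0], [0, 0, 0]], roll=[0, 0, 0, 0, 0], claw=[255, 255, 255, 255, 255])

```text
time: 17.6
position: [549.7, -28.7, 50.5]
orientation: [[0.98, -0.197, 0.002], [-0.197, -0.98, -0.0], [0.002, 0.0, -1.0]]
wrist_force: [0.4, -0.3, 0.3]
gripper_width: 51.3
gripper_force: 25.0
```

Call:
send_rows(dp=[[0.001, 0.001, -0.011], [0, 0, -0.01], [0, 0, 0], [0, 0, 0], [0, 0, 0], [0, 0, 0], [0, 0, 0], [0, 0, 0.02], [0, 0, 0.04], [0, 0, 0.04], [0, 0, 0.03], [0, 0, 0]], roll=[0, 0, 0, 0, 0, 0, 0, 0, 0, 0, 0, 0], claw=[255, 255, 255, 255, 72, 72, 72, 72, 72, 72, 72, 72])

```text
time: 18.8
position: [553.9, -26.8, 163.5]
orientation: [[0.981, -0.196, 0.012], [-0.196, -0.981, -0.001], [0.011, -0.002, -1.0]]
wrist_force: [0.4, -0.3, 0.4]
gripper_width: 63.1
gripper_force: 0.0
```

Call:
send_rows(dp=[[-0.0051, -0.0319, 0], [-0.0051, -0.0319, 0], [-0.0051, -0.0319, 0], [-0.0051, -0.0319, 0], [-0.0051, -0.0319, 0], [-0.0051, -0.0319, 0], [-0.0051, -0.0319, 0], [-0.0051, -0.0319, 0], [-0.0051, -0.0319, 0], [-0.0051, -0.0319, 0], [-0.0051, -0.0319, 0], [-0.0051, -0.0319, 0]], roll=[5, 5, 5, 5, 5, 5, 5, 5, 5, 5, 5, 5], claw=[90, 90, 90, 90, 90, 90, 90, 90, 90, 90, 90, 90])

```text
time: 20.0
position: [489.4, -409.9, 158.4]
orientation: [[0.657, 0.754, 0.001], [0.754, -0.657, 0.005], [0.004, -0.003, -1.0]]
wrist_force: [0.4, -0.5, -0.3]
gripper_width: 56.8
gripper_force: 0.0
```

Call:
send_rows(dp=[[0, 0, 0], [0, 0, 0], [0, 0, 0]], roll=[0, 0, 0], claw=[90, 90, 90])

```text
time: 20.3
position: [490.7, -407.1, 158.8]
orientation: [[0.659, 0.752, 0.001], [0.752, -0.659, 0.006], [0.005, -0.003, -1.0]]
wrist_force: [0.5, 0.3, 0.3]
gripper_width: 56.8
gripper_force: 0.0
```

```bash
python3 - <<'E'
from h import *
w=get_image("wrist");save(w,"w4");o=get_obs();print(o["position"])
for z in (0,): print([(round(s["p"],2),s["point"],np.round(ray(w,s["point"],z),1)) for s in spot_point("core","wrist")])
g=cv2.medianBlur(cv2.cvtColor(w["pixels"],cv2.COLOR_RGB2GRAY),3)
P=proj(w,[[489,-410,44],[489,-410,6]]);print(P)
H,S,V=hsv(w);c,r=map(int,P[0])
m=(V<45);k=np.zeros_like(m);k[r-40:r+40,c-40:c+40]=m[r-40:r+40,c-40:c+40]
n,l,st,ce=cv2.connectedComponentsWithStats(k.astype(np.uint8))
for i in range(1,n):
    if st[i,4]>20: print(st[i],ce[i],np.round(ray(w,ce[i][::-1],44),1))
t=get_image("top");save(t,"top2");H,S,V=hsv(t)
m=(H<15)&(S>150)&(V>90);m[:185]=0;m[230:]=0;m[:,:300]=0;m[:,342:]=0;print("wheel",wblob(t,m,29))
E
```

```text
[ 490.90401114 -406.97953501  159.01606005]
[(0.79, [228.7, 324.1], array([ 494.2, -409. ,    0. ]))]
[[320.62413935 246.20462791]
 [320.54089518 234.72664706]]
[314 238  16  14  94] [322.28723404 246.        ] [ 490.1 -410.7   44. ]
wheel []
```

View pics/w4.png

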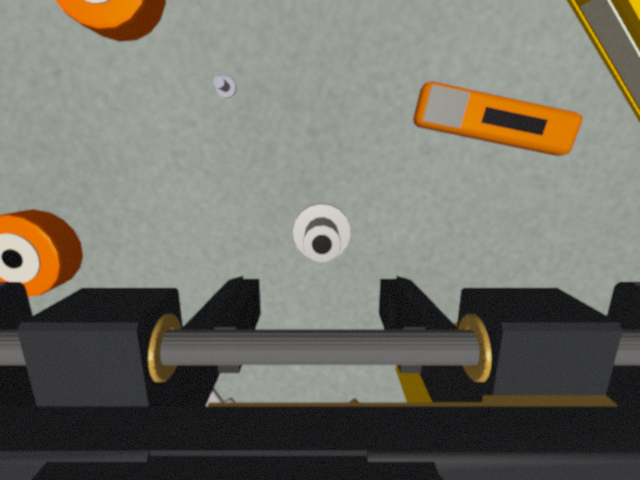

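The steel core's flange is centred at (233,321) with the barrel top at (246,322), which puts it at about (490,-410). The nearest other thing is the orange knife at (118,498), well clear.

Call:
send_rows(dp=[[-0.001, -0.003, -0.03], [0, 0, -0.04], [0, 0, -0.03], [0, 0, -0.015], [0, 0, -0.014], [0, 0, 0], [0, 0, 0], [0, 0, 0], [0, 0, 0], [0, 0, 0], [0, 0, 0], [0, 0, 0]], roll=[0, 0, 0, 0, 0, 0, 0, 0, 0, 0, 0, 0], claw=[90, 90, 90, 90, 90, 90, 90, 255, 255, 255, 255, 255])

```text
time: 21.65
position: [489.4, -412.3, 31.1]
orientation: [[0.66, 0.751, 0.002], [0.751, -0.66, 0.003], [0.004, -0.0, -1.0]]
wrist_force: [-1.3, 1.3, 5.0]
gripper_width: 29.3
gripper_force: 25.0
```

Call:
send_rows(dp=[[0, 0, 0], [0, 0, 0.02], [0, 0, 0.04], [0, 0, 0.04], [0, 0, 0], [0, 0, 0]], roll=[0, 0, 0, 0, 0, 0], claw=[255, 255, 255, 255, 255, 255])

```text
time: 22.25
position: [489.5, -412.4, 131.0]
orientation: [[0.66, 0.752, 0.003], [0.751, -0.66, 0.002], [0.004, 0.001, -1.0]]
wrist_force: [-0.1, 0.8, -2.1]
gripper_width: 29.3
gripper_force: 25.0
```

Call:
send_rows(dp=[[-0.0014, 0.0419, 0], [-0.0014, 0.0419, 0], [-0.0014, 0.0419, 0], [-0.0014, 0.0419, 0], [-0.0014, 0.0419, 0], [-0.0014, 0.0419, 0], [-0.0014, 0.0419, 0], [-0.0014, 0.0419, 0], [-0.0014, 0.0419, 0], [-0.0014, 0.0419, 0], [-0.0014, 0.0419, 0], [-0.0014, 0.0419, 0]], roll=[3.1, 3.1, 3.1, 3.1, 3.1, 3.1, 3.1, 3.1, 3.1, 3.1, 3.1, 3.1], claw=[255, 255, 255, 255, 255, 255, 255, 255, 255, 255, 255, 255])

```text
time: 23.45
position: [471.1, 92.1, 129.1]
orientation: [[0.069, 0.998, -0.004], [0.998, -0.069, 0.003], [0.003, -0.004, -1.0]]
wrist_force: [1.3, -0.7, -0.5]
gripper_width: 28.9
gripper_force: 25.0
```

Call:
send_rows(dp=[[0, 0, 0], [0, 0, 0], [0, 0, 0], [0, 0, -0.03], [0, 0, -0.04], [0, 0, 0], [0, 0, 0], [0, 0, 0]], roll=[0, 0, 0, 0, 0, 0, 0, 0], claw=[255, 255, 255, 255, 255, 255, 255, 255])

```text
time: 24.25
position: [473.3, 89.9, 62.0]
orientation: [[0.073, 0.997, 0.001], [0.997, -0.073, 0.004], [0.004, 0.001, -1.0]]
wrist_force: [0.3, 0.2, -0.4]
gripper_width: 29.2
gripper_force: 25.0
```

Call:
send_rows(dp=[[0, 0, -0.012], [0, 0, -0.0105], [0, 0, 0], [0, 0, 0], [0, 0, 0], [0, 0, 0], [0, 0, 0], [0, 0, 0.02], [0, 0, 0.04], [0, 0, 0.04], [0, 0, 0.04], [0, 0, 0]], roll=[0, 0, 0, 0, 0, 0, 0, 0, 0, 0, 0, 0], claw=[255, 255, 255, 255, 110, 110, 110, 110, 110, 110, 110, 110])

```text
time: 25.45
position: [475.0, 91.2, 182.3]
orientation: [[0.072, 0.997, 0.008], [0.997, -0.072, 0.006], [0.007, 0.008, -1.0]]
wrist_force: [0.5, -0.3, -0.1]
gripper_width: 49.9
gripper_force: 0.0
```

Call:
send_rows(dp=[[0, 0.03, 0.01], [0, 0.04, 0.01], [0, 0.04, 0.01], [0, 0.04, 0.01], [0, 0.04, 0.01], [0, 0.04, 0], [0, 0.03, 0], [0, 0, 0], [0, 0, 0]], roll=[0, 0, 0, 0, 0, 0, 0, 0, 0], claw=[110, 110, 110, 110, 110, 110, 110, 110, 110])

```text
time: 26.35
position: [471.8, 350.4, 226.8]
orientation: [[0.07, 0.998, -0.002], [0.998, -0.07, 0.002], [0.002, -0.002, -1.0]]
wrist_force: [0.7, -1.2, 0.2]
gripper_width: 50.0
gripper_force: 0.0
```

```bash
python3 - <<'E'
from h import *
t=get_image("top");H,S,V=hsv(t);K=np.zeros(V.shape,bool);K[155:295,225:365]=1
def f(n,m,z,box):
    k=np.zeros_like(m);a,b,c,d=box;k[a:b,c:d]=m[a:b,c:d];k=cv2.morphologyEx(k.astype(np.uint8),3,np.ones((7,7)))
    cs,_=cv2.findContours(k,0,2);c=cv2.convexHull(max(cs,key=cv2.contourArea)).reshape(-1,2)
    x,r=cv2.minEnclosingCircle(np.array([ray(t,p[::-1],z)[:2] for p in c],np.float32));print(n,np.round(x,1),round(r,1))
f("wheel",(H<15)&(S>150)&(V>90),28,(185,230,302,342))
f("nut",V<45,28,(178,215,255,295))
print(get_obs()["time"])
cv2.imwrite("pics/end.png",cv2.resize(t["pixels"][155:295,220:380],None,fx=4.2,fy=4.2)[:,:,::-1])
s=get_image("side");cv2.imwrite("pics/ends.png",cv2.resize(s["pixels"][140:280,230:420],None,fx=4,fy=4)[:,:,::-1])
# expected outlines of core top & flange
for n,c in [("core",(472.8,90.2))]: print(n,"flange ctr px",proj(t,[[*c,14]])-[220,155],"top",proj(t,[[*c,52]])-[220,155])
E
```

```text
wheel [549.1 -26.6] 24.8
nut [567.  70.] 22.8
26.4
core flange ctr px [[44.88870057 88.80899245]] top [[43.65828956 87.73460395]]
```

View pics/end.png

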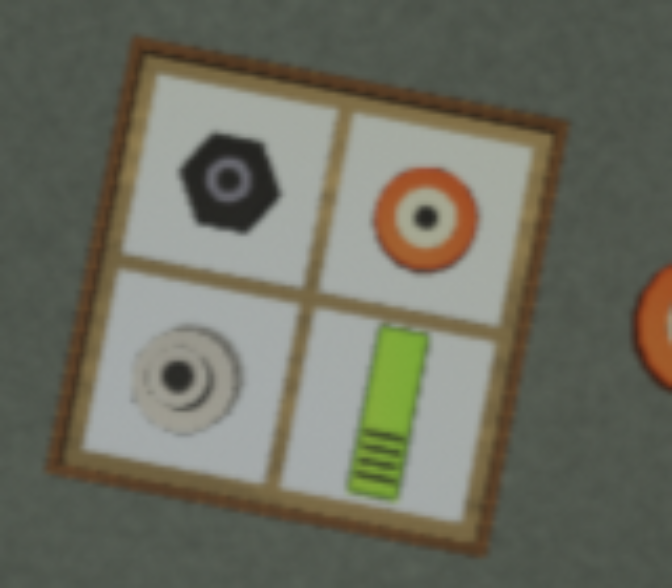

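View pics/ends.png

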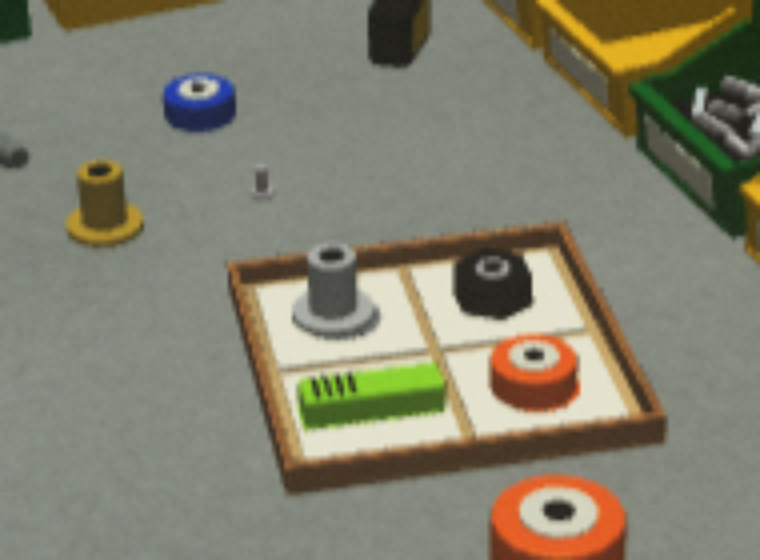

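All four pieces stand flat on their own cards: nut (183,230), wheel (218,427), core flange (380,187), pedal (412,388), each within about 5 mm. The brass core and blue wheel haven't moved, and the gripper is clear.

```bash
python3 -c "
from plant import finish_job
print(finish_job())"
```

```text
the job is handed in; nothing more can be done
None
```

The kit is made up and handed in at about 26 s: nut, steel core, orange wheel and pedal each lie flat on their own card, within about 5 mm of centre by the last camera check, with the brass core and blue wheel left where they were; no verdict was returned.

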